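Slide the dry-laid rosette round the turntable

TASK

The small rosette on the round wooden board is only laid dry, so do not lift or tip it: push the board flat across the marble, round the near side of the turntable, until it rests wholly inside the brass ring on the other side. Nothing may touch the turntable or the pot of spacers on the way; leave the board lying still in the ring and let go of it.

Things in the scene. Friction and masses are not known exactly. Their poses are not given: they have to be found in the camera images.
- board: loose round wooden board, 100 mm in diameter and 20 mm thick, lying flat on the marble, with eight small blue and white glazed petals round a white disc on top of it (fixed to it, reaching 25 mm above the marble, within 43 mm of its centre); about 0.25 kg, slides with ordinary friction on the marble. Too wide to grip across. Origin: centre of its underside, on the marble; z is up. (The square board with a star on it is a different one.)
- ring_center (a point): thin flat brass ring set flush in the marble, 140 mm inside and 152 mm outside diameter, nothing to bump against. The point is its centre, at the height of the marble top. It lies on the other side (left or right) of the turntable from the round board.
- turntable: dark wooden turntable, a disc 180 mm in diameter whose top is 42 mm above the marble (47 mm with the glazed petals of the half-laid rosette on it), on a narrower steel foot; fixed, does not turn. Origin: centre of its foot on the marble. It stands between the round board and the ring and blocks the straight way; the near side of it (towards the robot) is open marble.
- pot: terracotta pot of white grout spacers, 72 mm in diameter at its widest, 55 mm high, fixed. Origin: centre of its foot on the marble. It stands close beside the turntable, at its left or right shoulder on the side away from the robot (a bronze weight of about the same width stands at the other shoulder), so the far side is no way round.

How it is judged:
By the outcome, as a careful person would: the job done as asked, in the order asked, and still so for the second after the job is handed in, with the robot touching nothing.
It also fails if it takes over 53 s, if anything falls off the work surface, if the arm or the gripper's body presses on something with over 40 N, if the wrist force passes 120 N, or if a joint passes its speed limit or range.

ROBOT

A 6-joint arm with a two-finger parallel gripper is mounted at the origin on the work surface. World frame = base frame: x ahead of the robot, y to its left, z up, the work surface at z = 0. Lengths are in m, angles in rad, forces in N, time in s.
With the tool pointing down it reaches from about 0.25 to 0.775 m from the base axis. Payload 4 kg.
Tool frame: the origin (TCP) lies midway between the tips of the shut fingers; the grasp point (between the pads) lies 19 mm behind it (robot.tcp_to_grasp is the distance from the TCP to the grasp point, in m); z points along the fingers, y is the line along which they close (so a half turn about z gives the same grasp; the last joint's range is limited). The gripper opens to 94 mm and grips with 3 to 60 N. Pads are 16 mm wide; open, the fingers measure 119 mm over their backs; the gripper's body (75 mm by 177 mm) begins 78 mm behind the grasp point.
Start: joints at [-1.227, 0.087, 1.371, -0, 1.684, -0.103], TCP at [0.238, -0.496, 0.206] pointing down, gripper open.
Joint ranges: [-3.1, 3.1], [-0.76, 2.03], [0.27, 2.55], [-1.08, 4.22], [0.17, 2.65], [-2.57, 2.57]. Speed limits (rad/s): [2.79, 2.79, 3.14, 3.14, 3.14, 3.14].

INTERFACE

Orientations are given as [roll, pitch, yaw] about the fixed x, y, z axes, in that order (R = Rz(yaw) Ry(pitch) Rx(roll)).
In Python, from bench import robot, viewer gives the robot as it stands. The module is installed in compiled form; this text tells all that it offers.
- The arm moves only by the shell command python3 -m handwheel 'ROWS' [OPENING]. ROWS is JSON, a list of rows, each a list of 6 numbers: the shift along the tool's x, y, z in units of 0.2 m (1.0 is 0.2 m), then the turn, a rotation vector about the tool's x, y, z in units of 30 degrees (1.0 is 30 degrees). In form: [[x, y, z, wx, wy, wz], ...]. A call has 1 to 10 rows; each row is the pose to reach, as a shift and turn from the pose commanded when the call began, along the tool's axes at that moment; what a row does not reach only later rows make up. A row lasts 1/12 s, in which the tool goes at most 41.7 mm and 7.16 degrees, less where a joint would pass 70% of its speed; a pose out of reach is approached as far as the arm can. A call with a number of a shift or a turn outside -1 to 1 is refused whole. A call with a gripper value outside its range is refused whole. OPENING is the gripper's target within -1 to 1 (shut at 1, half-way at 0, fully open at -1), set as the call begins (- or left out, the last holds). The fingers move at their own pace and stop on an object; the grip force is fixed at half the most. Time passes only in rows, so rows that repeat a pose let the fingers close. It gives the time, the measured TCP pose, the force, the opening and the grip force at its end, in the units of the state.
- robot.get_obs(): the state, without advancing time (a new reading comes with each control period).
- viewer.snapshot(name): name is "scene" or "top" or "wrist"; returns the picture (480x640x3 uint8, red, green, blue); there is no depth.
- viewer.calibration(name): a dict with "fx", "fy", "cx", "cy" (pixels), "R" (3x3) and "t" (3): a world point X has camera coordinates R X + t. Camera axes: x right, y down, z forward; pixel columns grow to the right and rows downward; lengths in m; the calibration is good to about 2 mm. A picture is of the moment at which its call begins: read the wrist's pose just before it. calibration takes no time and is no camera call; for the wrist camera it gives the pose at the moment of the call.
- robot.close_job(): hands the job in; it is judged then, once.
The state is a dict: "time": time; "joint_positions": joint angles; "qvel": joint speeds; "joint_torque": joint torques, N m; "tool_pos": TCP position; "ee_rot": TCP orientation; "wrist_force": force on the tool from outside, world axes, zero at the start; "wrist_torque": the same for the moment, N m; "width": finger opening in m; "finger_force": force on a finger pad.
Only numpy, scipy, OpenCV 4.12 (cv2) and the standard library are available. Lean on these libraries where they do the work, as an engineer would, in place of code of your own. Each camera call takes 0.05 s, during which the arm holds its last target. There are 200 camera calls.

## Working session

There is one attempt and no reset: what is moved stays moved. The work goes in short steps, Python scripts to look and compute and a shell command to move; the robot and the scene stay as the last step left them, time stands still between calls to the robot, and variables do not carry over. Pictures are saved under pics/ and viewed, at most 10 in all, crops included, and the job is handed in when it is done.

```bash
mkdir -p pics
python3 - <<'E'
from bench import robot, viewer
import cv2
o=robot.get_obs();print({k:o[k] for k in("time","tool_pos","ee_rot","width")})
for n in("top","scene"):
    cv2.imwrite(f"pics/{n}0.png",viewer.snapshot(n)[:,:,::-1]);c=viewer.calibration(n);print(n,c)
E
```

```text
{'time': 0.0, 'tool_pos': array([ 0.23746261, -0.4954978 ,  0.20432236]), 'ee_rot': array([-3.13943260e+00, -2.54440190e-04,  4.46758306e-01]), 'width': 0.0942676875975919}
top {'fx': 510.7224914916045, 'fy': 510.7224914916045, 'cx': 314.8215004922594, 'cy': 231.48971740305424, 'R': array([[-3.86687196e-03, -9.99804302e-01,  1.94011416e-02],
       [-9.80929755e-01,  2.22781030e-05, -1.94362585e-01],
       [ 1.94324116e-01, -1.97827323e-02, -9.80737876e-01]]), 't': array([-0.01087986,  0.61475027,  0.82047521])}
scene {'fx': 446.85907467004205, 'fy': 446.85907467004205, 'cx': 314.1365944841917, 'cy': 238.73787606559074, 'R': array([[-0.69937205,  0.71452188, -0.01836354],
       [ 0.54924721,  0.5208059 , -0.65352025],
       [-0.45739068, -0.46713992, -0.75668624]]), 't': array([ 0.46227643, -0.33438112,  1.02024589])}
```

View pics/top0.png

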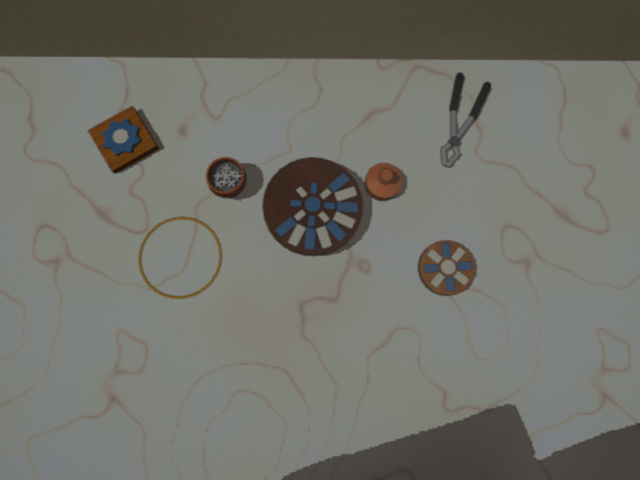

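View pics/scene0.png

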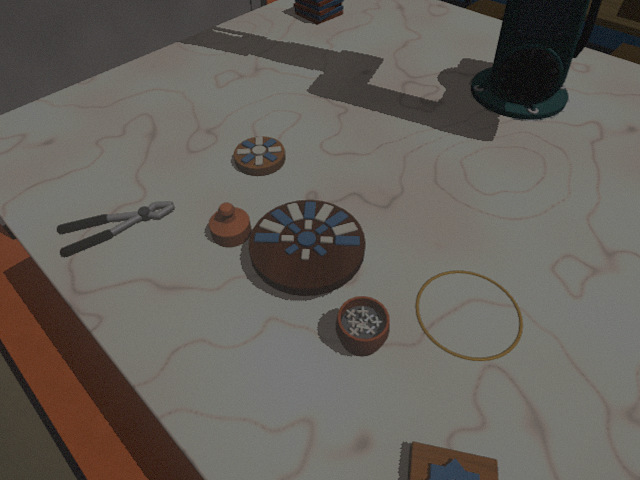

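The top view shows the board at (447,267), the ring at (180,257), the turntable at (313,206), the pot at (227,177) and the weight at (384,180). Next I turn these into positions.

```bash
cat > h.py <<'E'
import cv2, numpy as np
from bench import robot, viewer
def ray(n,px,z):
    c=viewer.calibration(n); R,t=np.array(c["R"]),np.array(c["t"])
    d=R.T@np.c_[(px[:,0]-c["cx"])/c["fx"],(px[:,1]-c["cy"])/c["fy"],np.ones(len(px))].T; o=-R.T@t
    return (o[:,None]+d*((z-o[2])/d[2])).T[:,:2]
def circ(P):
    A=np.c_[2*P,np.ones(len(P))]; s=np.linalg.lstsq(A,(P**2).sum(1),rcond=None)[0]
    return s[:2],np.sqrt(s[2]+s[:2]@s[:2])
def find(img,n,box,z,lo,hi):
    x0,y0,x1,y1=box; m=np.zeros(img.shape[:2],np.uint8)
    hsv=cv2.cvtColor(img,cv2.COLOR_RGB2HSV); m[y0:y1,x0:x1]=cv2.inRange(hsv,lo,hi)[y0:y1,x0:x1]
    m=cv2.morphologyEx(m,cv2.MORPH_CLOSE,np.ones((3,3)))
    c=max(cv2.findContours(m,cv2.RETR_EXTERNAL,cv2.CHAIN_APPROX_NONE)[0],key=cv2.contourArea)
    h=cv2.convexHull(c)[:,0].astype(float)
    # contour points of the hull, in metres
    p,r=circ(ray(n,h,z)); return p,r,cv2.boundingRect(c)
E
python3 - <<'E'
from h import *
im=viewer.snapshot("top")
hsv=cv2.cvtColor(im,cv2.COLOR_RGB2HSV)
for q in((423,272),(140,257),(285,185),(240,190),(214,180),(300,300),(500,200),(372,215),(478,280)):print(q,hsv[q[1],q[0]])
for nm,b,z,lo,hi in(("board",(405,230,490,305),.02,(3,110,40),(25,255,255)),("ring",(130,205,232,305),0,(12,90,60),(30,255,255)),("tt",(255,150,372,265),.042,(0,60,20),(25,255,120)),("pot",(200,150,250,205),.055,(0,110,40),(15,255,255))):
    print(nm,find(im,"top",b,z,lo,hi))
im=viewer.snapshot("scene")
for nm,b,z in(("board",(225,130,292,180),.02),("ring",(405,260,530,370),0)):
    print(nm,find(im,"scene",b,z,(3,90,40),(30,255,255)))
E
```

```text
(423, 272) [ 12 129  99]
(140, 257) [ 19 140 104]
(285, 185) [ 7 94 57]
(240, 190) [  7 103  42]
(214, 180) [30  5 55]
(300, 300) [ 16  34 129]
(500, 200) [ 37  18 130]
(372, 215) [ 23   9 111]
(478, 280) [ 50   6 131]
board (array([ 0.55760463, -0.24861967]), np.float64(0.04871855307909134), (420, 241, 55, 54))
ring (array([0.57993078, 0.2323459 ]), np.float64(0.07476613038838861), (139, 217, 83, 82))
tt (array([ 0.66645472, -0.00882099]), np.float64(0.08873257446674655), (263, 158, 100, 97))
pot (array([0.71486713, 0.14526944]), np.float64(0.03483472990472863), (206, 158, 39, 39))
board (array([ 0.5673362 , -0.23652222]), np.float64(0.052791049073822725), (234, 141, 51, 35))
ring (array([0.58094776, 0.23253598]), np.float64(0.07471195104665976), (416, 271, 107, 90))
```

```bash
cat >> h.py <<'E'
from scipy.spatial.transform import Rotation as Ro
def goal(xyz,yawdeg):
    o=robot.get_obs(); R=Ro.from_euler("xyz",o["ee_rot"]); G=Ro.from_euler("xyz",[np.pi,0,np.radians(yawdeg)])
    print("t",round(o["time"],2),"pos",o["tool_pos"].round(4),"yaw",np.degrees(o["ee_rot"][2]).round(2),"w",o["width"].round(4),"F",np.round(o["wrist_force"],1))
    print("shift",(R.inv().apply(np.array(xyz)-o["tool_pos"])/.2).round(3),"turn",(np.degrees((R.inv()*G).as_rotvec())/30).round(3))
E
python3 -m handwheel '[[0.2,0,0,0,0,0],[0.4,0,0,0,0,0],[0.6,0,0,0,0,0],[0.8,0,0,0,0,0],[1,0,0,0,0,0]]' -0.3
python3 -m handwheel '[[0.2,0,0,0,0,-0.2],[0.4,0,0,0,0,-0.4],[0.6,0,0,0,0,-0.6],[0.8,0,0,0,0,-0.8],[1,0,0,0,0,-1]]'
python3 -m handwheel '[[0,0,0,0,0,-0.2],[0,0,0,0,0,-0.4],[0,0,0,0,0,-0.6],[0,0,0,0,0,-0.8],[0,0,0,0,0,-1]]'
python3 -m handwheel '[[0,0,0,0,0,-0.2],[0,0,0,0,0,-0.4],[0,0,0,0,0,-0.6],[0,0,0,0,0,-0.8],[0,0,0,0,0,-1],[0,0,0,0,0,-1],[0,0,0,0,0,-1]]'
python3 - <<'E'
from h import *
goal((.5988,-.3155,.10),121.5)
E
```

```text
time: 0.62
tool_pos: [0.4193, -0.4086, 0.2053]
ee_rot: [-3.142, 0.0, 0.446]
wrist_force: [-0.2, 0.0, 0.0]
width: 0.0641
finger_force: 0.0
time: 1.03
tool_pos: [0.5999, -0.3219, 0.2051]
ee_rot: [-3.141, 0.0, 0.976]
wrist_force: [0.4, -1.9, -0.3]
width: 0.0612
finger_force: 0.0
time: 1.45
tool_pos: [0.5985, -0.3229, 0.2048]
ee_rot: [-3.141, -0.0, 1.5]
wrist_force: [0.3, 0.7, 0.4]
width: 0.0614
finger_force: 0.0
time: 2.03
tool_pos: [0.5983, -0.3232, 0.2051]
ee_rot: [-3.141, -0.001, 2.015]
wrist_force: [-0.6, 0.1, -0.9]
width: 0.0612
finger_force: 0.0Traceback (most recent call last):
  File "<stdin>", line 2, in <module>
  File "h.py", line 21, in goal
    print("t",round(o["time"],2),"pos",o["tool_pos"].round(4),"yaw",np.degrees(o["ee_rot"][2]).round(2),"w",o["width"].round(4),"F",np.round(o["wrist_force"],1))
                                                                                                            ^^^^^^^^^^^^^^^^
AttributeError: 'float' object has no attribute 'round'
```

```bash
sed -i 's/o\["width"\].round(4)/round(o["width"],4)/' h.py
python3 -m handwheel '[[0.03,0.02,0.2,0,0,-0.2],[0.03,0.02,0.4,0,0,-0.2],[0.03,0.02,0.6,0,0,-0.2],[0.03,0.02,0.75,0,0,-0.2],[0.03,0.02,0.75,0,0,-0.2],[0.03,0.02,0.75,0,0,-0.2]]'
python3 - <<'E'
from h import *
goal((.5988,-.3155,.009),121.5)
cv2.imwrite("pics/wr.png",viewer.snapshot("wrist")[:,:,::-1])
im=viewer.snapshot("top"); print(find(im,"top",(405,230,490,305),.02,(3,110,40),(25,255,255)))
cv2.imwrite("pics/t1.png",im[:,:,::-1])
E
```

```text
time: 2.53
tool_pos: [0.598, -0.3152, 0.0532]
ee_rot: [-3.139, -0.005, 2.121]
wrist_force: [1.1, 0.1, 0.3]
width: 0.061
finger_force: 0.0
t 2.53 pos [ 0.598  -0.3152  0.0532] yaw 121.51 w 0.061 F [1.1 0.1 0.3]
shift [-0.004  0.003  0.221] turn [-0.004 -0.009  0.   ]
(array([ 0.55760172, -0.24873073]), np.float64(0.04877417178443079), (420, 241, 55, 54))
```

View pics/wr.png

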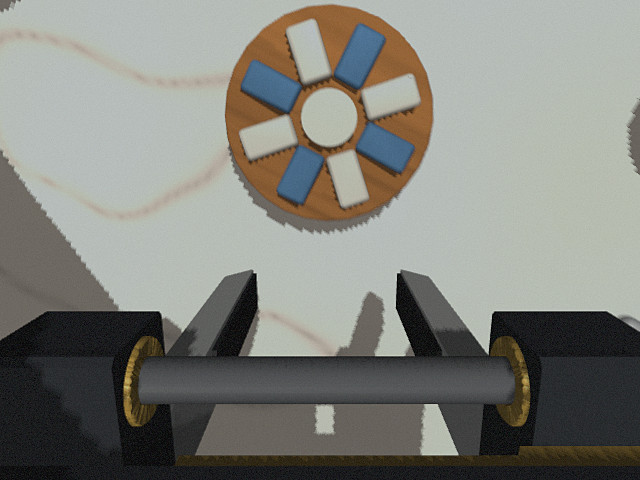

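The wrist picture shows the board at about (330,113), centred ahead between the two fingers (inner tips near x=257 and 398) with clear space in between. I descend and move up to contact.

```bash
python3 -m handwheel '[[0,0,0.08,0,0,0],[0,0,0.16,0,0,0],[0,0,0.22,0,0,0],[0.03,0,0.22,0,0,0],[0.06,0,0.22,0,0,0],[0.09,0,0.22,0,0,0],[0.11,0,0.22,0,0,0],[0.13,0,0.22,0,0,0],[0.14,0,0.22,0,0,0],[0.15,0,0.22,0,0,0]]'
python3 - <<'E'
from h import *
goal((.574,-.276,.009),121.5)
im=viewer.snapshot("top"); print(find(im,"top",(405,230,490,305),.02,(3,110,40),(25,255,255)))
C=np.array([.048,.4294])
for k in range(1,11):
    p=np.radians(.8*k); c,s=np.cos(p),np.sin(p)
    print(np.round([(.048*(1-c)+C[1]*s)/.2,(C[1]*(1-c)-.048*s)/.2,.8*k/30],3))
E
```

```text
time: 3.47
tool_pos: [0.5841, -0.2908, 0.0124]
ee_rot: [3.141, 0.002, 2.123]
wrist_force: [1.8, -1.8, 1.0]
width: 0.0607
finger_force: 0.9
t 3.47 pos [ 0.5841 -0.2908  0.0124] yaw 121.61 w 0.0607 F [ 1.8 -1.8  1. ]
shift [ 0.09  -0.004  0.017] turn [0.001 0.005 0.004]
(array([ 0.55763567, -0.2485921 ]), np.float64(0.04884189418589389), (419, 241, 55, 54))
[ 0.03  -0.003  0.027]
[ 0.06  -0.006  0.053]
[ 0.09  -0.008  0.08 ]
[ 0.12  -0.01   0.107]
[ 0.15  -0.012  0.133]
[ 0.18  -0.013  0.16 ]
[ 0.211 -0.013  0.187]
[ 0.241 -0.013  0.213]
[ 0.271 -0.013  0.24 ]
[ 0.301 -0.013  0.267]
```

```bash
python3 -m handwheel '[[0.03,-0.003,0,0,0,0.027],[0.06,-0.006,0,0,0,0.053],[0.09,-0.008,0,0,0,0.08],[0.12,-0.01,0,0,0,0.107],[0.15,-0.012,0,0,0,0.133],[0.18,-0.013,0,0,0,0.16],[0.211,-0.013,0,0,0,0.187],[0.241,-0.013,0,0,0,0.213],[0.271,-0.013,0,0,0,0.24],[0.301,-0.013,0,0,0,0.267]]'
python3 -m handwheel '[[0.03,-0.003,0,0,0,0.027],[0.06,-0.006,0,0,0,0.053],[0.09,-0.008,0,0,0,0.08],[0.12,-0.01,0,0,0,0.107],[0.15,-0.012,0,0,0,0.133],[0.18,-0.013,0,0,0,0.16],[0.211,-0.013,0,0,0,0.187],[0.241,-0.013,0,0,0,0.213],[0.271,-0.013,0,0,0,0.24],[0.301,-0.013,0,0,0,0.267]]'
python3 - <<'E'
from h import *
goal((.574,-.276,.009),121.5)
o=robot.get_obs(); im=viewer.snapshot("top"); cv2.imwrite("pics/t2.png",im[:,:,::-1])
b=find(im,"top",(340,225,490,400),.02,(8,110,40),(25,255,255)); print(b)
y=o["ee_rot"][2]; d=b[0]-o["tool_pos"][:2]; print("fwd",d@[np.cos(y),np.sin(y)],"right",d@[np.sin(y),-np.cos(y)])
E
```

```text
time: 4.35
tool_pos: [0.5498, -0.2403, 0.0118]
ee_rot: [3.141, 0.001, 1.981]
wrist_force: [2.6, -2.7, 3.6]
width: 0.061
finger_force: 2.0
time: 5.18
tool_pos: [0.5232, -0.186, 0.0115]
ee_rot: [-3.141, 0.0, 1.841]
wrist_force: [1.7, -3.9, 3.7]
width: 0.0611
finger_force: 2.4
t 5.18 pos [ 0.5232 -0.186   0.0115] yaw 105.5 w 0.0611 F [ 1.7 -3.9  3.7]
shift [-0.502  0.125  0.013] turn [-0.     0.    -0.533]
(array([ 0.51032464, -0.13834189]), np.float64(0.047806409414893815), (359, 268, 47, 55))
fwd 0.049344340373573096 right 0.00035776112421159425
```

View pics/t2.png

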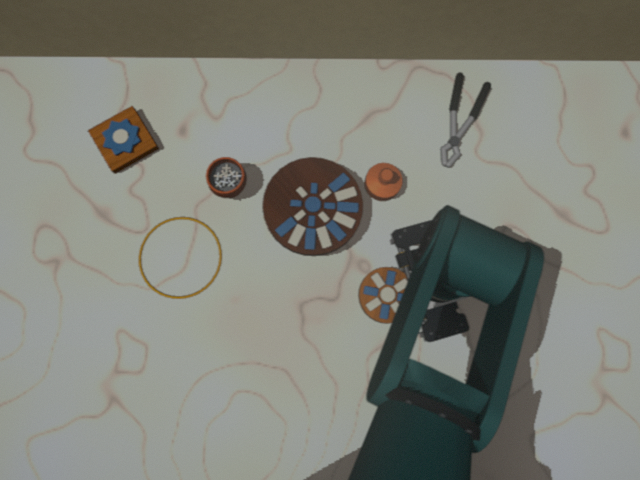

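The board at about (385,294) is seated in the cradle and following the arc, clear of the turntable. I continue.

```bash
python3 -m handwheel '[[0.03,-0.003,0,0,0,0.027],[0.06,-0.006,0,0,0,0.053],[0.09,-0.008,0,0,0,0.08],[0.12,-0.01,0,0,0,0.107],[0.15,-0.012,0,0,0,0.133],[0.18,-0.013,0,0,0,0.16],[0.211,-0.013,0,0,0,0.187],[0.241,-0.013,0,0,0,0.213],[0.271,-0.013,0,0,0,0.24],[0.301,-0.013,0,0,0,0.267]]'
python3 -m handwheel '[[0.03,-0.003,0,0,0,0.027],[0.06,-0.006,0,0,0,0.053],[0.09,-0.008,0,0,0,0.08],[0.12,-0.01,0,0,0,0.107],[0.15,-0.012,0,0,0,0.133],[0.18,-0.013,0,0,0,0.16],[0.211,-0.013,0,0,0,0.187],[0.241,-0.013,0,0,0,0.213],[0.271,-0.013,0,0,0,0.24],[0.301,-0.013,0,0,0,0.267]]'
python3 -m handwheel '[[0.03,-0.003,0,0,0,0.027],[0.06,-0.006,0,0,0,0.053],[0.09,-0.008,0,0,0,0.08],[0.12,-0.01,0,0,0,0.107],[0.15,-0.012,0,0,0,0.133],[0.18,-0.013,0,0,0,0.16],[0.211,-0.013,0,0,0,0.187],[0.241,-0.013,0,0,0,0.213],[0.271,-0.013,0,0,0,0.24],[0.301,-0.013,0,0,0,0.267]]'
python3 - <<'E'
from h import *
goal((.574,-.276,.009),121.5)
o=robot.get_obs(); im=viewer.snapshot("top"); cv2.imwrite("pics/t3.png",im[:,:,::-1])
b=find(im,"top",(225,258,380,400),.02,(8,110,40),(25,255,255)); print(b)
y=o["ee_rot"][2]; d=b[0]-o["tool_pos"][:2]; print("fwd",d@[np.cos(y),np.sin(y)],"right",d@[np.sin(y),-np.cos(y)])
E
```

```text
time: 6.07
tool_pos: [0.5042, -0.1283, 0.0111]
ee_rot: [-3.141, -0.001, 1.702]
wrist_force: [-0.3, -2.9, 1.3]
width: 0.0607
finger_force: 1.4
time: 6.9
tool_pos: [0.4939, -0.0691, 0.0113]
ee_rot: [-3.141, -0.0, 1.562]
wrist_force: [0.9, -2.1, 0.4]
width: 0.0612
finger_force: 1.1
time: 7.73
tool_pos: [0.4916, -0.009, 0.0113]
ee_rot: [-3.141, 0.0, 1.422]
wrist_force: [0.1, -1.8, -0.0]
width: 0.0612
finger_force: 1.1
t 7.73 pos [ 0.4916 -0.009   0.0113] yaw 81.47 w 0.0612 F [ 0.1 -1.8 -0. ]
shift [-1.259  0.605  0.011] turn [-2.000e-03 -1.000e-03 -1.334e+00]
(array([0.45637713, 0.04419019]), np.float64(0.010545726043427413), (276, 320, 13, 10))
fwd 0.04734972663715278 right -0.042730550730092576
```

View pics/t3.png

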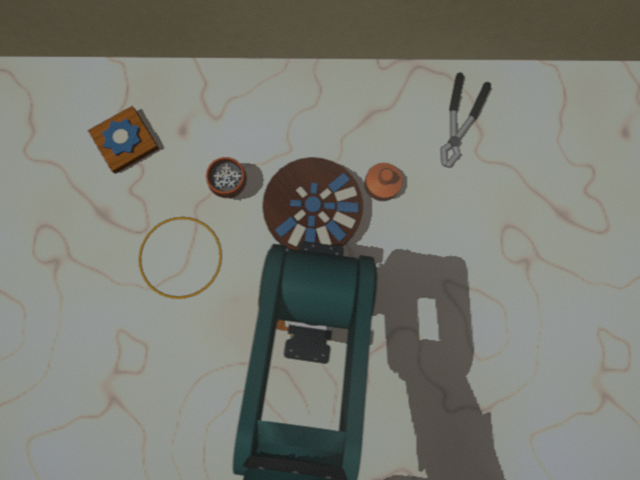

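Mostly hidden behind the arm; the board's edge shows at (280,325), right where the cradle is, and the body passes well above the turntable's near edge. Two more arcs, then a check with the wrist camera.

```bash
python3 -m handwheel '[[0.03,-0.003,0,0,0,0.027],[0.06,-0.006,0,0,0,0.053],[0.09,-0.008,0,0,0,0.08],[0.12,-0.01,0,0,0,0.107],[0.15,-0.012,0,0,0,0.133],[0.18,-0.013,0,0,0,0.16],[0.211,-0.013,0,0,0,0.187],[0.241,-0.013,0,0,0,0.213],[0.271,-0.013,0,0,0,0.24],[0.301,-0.013,0,0,0,0.267]]'
python3 -m handwheel '[[0.03,-0.003,0,0,0,0.027],[0.06,-0.006,0,0,0,0.053],[0.09,-0.008,0,0,0,0.08],[0.12,-0.01,0,0,0,0.107],[0.15,-0.012,0,0,0,0.133],[0.18,-0.013,0,0,0,0.16],[0.211,-0.013,0,0,0,0.187],[0.241,-0.013,0,0,0,0.213],[0.271,-0.013,0,0,0,0.24],[0.301,-0.013,0,0,0,0.267]]'
python3 - <<'E'
from h import *
goal((.574,-.276,.009),121.5)
o=robot.get_obs(); im=viewer.snapshot("top"); cv2.imwrite("pics/t4.png",im[:,:,::-1])
cv2.imwrite("pics/w4.png",viewer.snapshot("wrist")[:,:,::-1])
cv2.imwrite("pics/m.png",np.hstack([cv2.imread("pics/t4.png")[150:430,100:400],cv2.resize(cv2.imread("pics/w4.png"),(373,280))]))
b=find(im,"top",(140,220,330,350),.02,(8,110,40),(15,255,255)); print(b)
y=o["ee_rot"][2]; d=b[0]-o["tool_pos"][:2]; print("fwd",d@[np.cos(y),np.sin(y)],"right",d@[np.sin(y),-np.cos(y)])
E
```

```text
time: 8.62
tool_pos: [0.4978, 0.0506, 0.0112]
ee_rot: [-3.14, 0.001, 1.283]
wrist_force: [-0.6, -2.1, 0.3]
width: 0.0609
finger_force: 0.8
time: 9.45
tool_pos: [0.5127, 0.1092, 0.0113]
ee_rot: [-3.141, 0.0, 1.142]
wrist_force: [-0.4, -2.4, -0.2]
width: 0.0611
finger_force: 0.8
t 9.45 pos [0.5127 0.1092 0.0113] yaw 65.45 w 0.0611 F [-0.4 -2.4 -0.2]
shift [-1.625  1.079  0.011] turn [-0.002  0.    -1.868]
(array([0.63463276, 0.05850944]), np.float64(0.017033100519053723), (266, 220, 18, 16))
fwd 0.004565314324508378 right 0.13199119374082996
```

View pics/m.png

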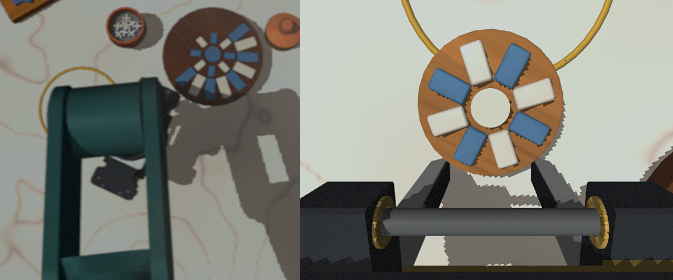

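The board sits squarely between the fingers and its front edge is already over the ring's near edge, centred on it. One more arc, then I measure with the wrist camera.

```bash
python3 -m handwheel '[[0.03,-0.003,0,0,0,0.027],[0.06,-0.006,0,0,0,0.053],[0.09,-0.008,0,0,0,0.08],[0.12,-0.01,0,0,0,0.107],[0.15,-0.012,0,0,0,0.133],[0.18,-0.013,0,0,0,0.16],[0.211,-0.013,0,0,0,0.187],[0.241,-0.013,0,0,0,0.213],[0.271,-0.013,0,0,0,0.24],[0.301,-0.013,0,0,0,0.267]]'
python3 - <<'E'
from h import *
goal((.574,-.276,.009),121.5)
o=robot.get_obs(); im=viewer.snapshot("wrist"); cv2.imwrite("pics/w5.png",im[:,:,::-1])
b=find(im,"wrist",(150,0,500,310),.02,(5,110,40),(15,255,255)); print(b)
y=o["ee_rot"][2]
for d in(b[0]-o["tool_pos"][:2],np.array([.5803,.2324])-b[0]): print("fwd",d@[np.cos(y),np.sin(y)],"right",d@[np.sin(y),-np.cos(y)])
E
```

```text
time: 10.38
tool_pos: [0.5357, 0.1652, 0.0114]
ee_rot: [-3.142, 0.0, 1.003]
wrist_force: [-0.4, -2.3, 1.5]
width: 0.0611
finger_force: 0.7
t 10.38 pos [0.5357 0.1652 0.0114] yaw 57.44 w 0.0611 F [-0.4 -2.3  1.5]
shift [-1.757  1.348  0.012] turn [-0.     0.    -2.135]
(array([0.56244772, 0.20730824]), np.float64(0.049010898869238574), (202, 50, 249, 251))
fwd 0.04982403964978503 right -0.00013735530432747154
fwd 0.030755795641582897 right 0.001543101423088926
```

```bash
python3 -m handwheel '[[0.03,0,0,0,0,0.02],[0.06,0,0,0,0,0.04],[0.085,0,0,0,0,0.06],[0.105,0,0,0,0,0.07],[0.12,0,0,0,0,0.08],[0.132,0,0,0,0,0.08],[0.141,0,0,0,0,0.08],[0.148,0,0,0,0,0.08],[0.152,0,0,0,0,0.08],[0.152,0,0,0,0,0.08]]'
python3 -m handwheel '[[-0.01,0,0,0,0,0],[-0.03,0,0,0,0,0],[-0.07,0,0,0,0,0],[-0.12,0,0,0,0,0],[-0.18,0,0,0,0,0],[-0.25,0,0,0,0,0],[-0.25,0,-0.2,0,0,0],[-0.25,0,-0.4,0,0,0],[-0.25,0,-0.6,0,0,0],[-0.25,0,-0.6,0,0,0]]'
python3 -m handwheel '[[-0.2,0,0,0,0,0],[-0.4,0,0,0,0,0],[-0.6,0,0,0,0,0],[-0.8,0,0,0,0,0],[-1,0,0,0,0,0],[-1,0,0,0,0,0]]'
python3 - <<'E'
from h import *
for i in(0,1):
    im=viewer.snapshot("top" if i<1 else "scene"); cv2.imwrite(f"pics/f{i}.png",im[:,:,::-1])
    if i<1: print(find(im,"top",(145,223,216,292),.02,(3,110,40),(15,255,255)),find(im,"top",(130,205,232,305),0,(3,90,40),(30,255,255)))
f=[cv2.imread(f"pics/f{i}.png") for i in(0,1)]
cv2.imwrite("pics/fin.png",np.hstack([cv2.resize(f[0][140:340,80:400],(480,300)),f[1][200:400,330:530].repeat(1,0)[:200] if 0 else cv2.resize(f[1][200:400,330:530],(300,300))]))
E
```

```text
time: 11.27
tool_pos: [0.552, 0.1903, 0.0115]
ee_rot: [3.141, -0.0, 0.962]
wrist_force: [-0.6, -1.0, 0.9]
width: 0.0611
finger_force: 0.8
time: 12.1
tool_pos: [0.5277, 0.1492, 0.1416]
ee_rot: [3.129, -0.012, 0.961]
wrist_force: [1.5, -0.7, 1.6]
width: 0.061
finger_force: 0.0
time: 12.6
tool_pos: [0.405, -0.0195, 0.131]
ee_rot: [3.141, 0.003, 0.955]
wrist_force: [0.1, 0.1, -0.2]
width: 0.0613
finger_force: 0.0
(array([0.57739401, 0.22861911]), np.float64(0.04931814998373737), (151, 230, 57, 55)) (array([0.57992832, 0.23231919]), np.float64(0.07476295641552606), (139, 217, 83, 82))
```

View pics/fin.png

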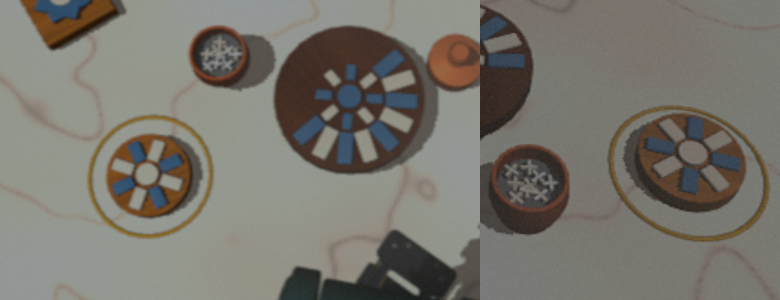

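The board lies about 4.5 mm off the ring's centre, against 20 mm of allowance, with all its petals in place and the gripper clear. I hand the job in.

```bash
python3 -c "
from bench import robot; print(robot.close_job())"
```

```text
the job is handed in; nothing more can be done
None
```

The round board was pushed flat round the near side of the turntable and lies still inside the brass ring, about 4.5 mm off its centre, with the gripper clear of it; the job is handed in at about 13 s.

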